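# Set the height stop to the sample flower

## Robot

A 6-joint arm with a two-finger parallel gripper is mounted at the origin on the work surface. World frame = base frame: x ahead of the robot, y to its left, z up, the work surface at z = 0. Lengths are in m, angles in rad, forces in N, time in s.
With the tool pointing down it reaches from about 0.35 to 0.975 m from the base axis. Payload 4.9 kg.
Tool frame: the origin (TCP) lies at the very end of the fingers, on their centre line; the grasp point (between the pads) lies 19 mm behind it; z points along the fingers, y is the direction in which the jaws open and shut (so a half turn about z gives the same grasp; the last joint's range is limited). The gripper opens to 85 mm and grips with 20 to 120 N. Pads are 22 mm wide; open, the fingers measure 114 mm over their backs; the gripper's body (76 mm by 85 mm) begins 54 mm behind the grasp point. The pads swing forward as they close: fully open they stand 13 mm farther back than shut.
Start: joints at [1.078, 0.053, 1.613, -0, 1.476, -0.119], TCP at [0.228, 0.582, 0.231] pointing down, gripper open.
Joint ranges: [-3.01, 3.01], [-1.01, 2.22], [0.06, 2.58], [-1.02, 4.17], [0.09, 2.62], [-3.14, 3.14]. Speed limits (rad/s): [2.57, 2.57, 3.14, 3.14, 3.14, 3.14].

## Interface

Orientations are given as a unit quaternion [w, x, y, z].
In Python, from plant import state, eyes, job_done gives the robot as it stands.
- The arm moves only by the tool apply_moves, never from a script. Its argument "commands" is a list of rows, each an object with "linear": the shift along the tool's x, y, z in m, a list of three; "delta_rot": the turn, a rotation vector about the tool's x, y, z in degrees, a list of three; "fingers": the closure in counts, from 0 (fully open) to 255 (shut). In form: [{"linear": [x, y, z], "delta_rot": [wx, wy, wz], "fingers": fingers}, ...]. A call has exactly 8 rows; each row is the pose to reach, as a shift and turn from the pose commanded when the call began, along the tool's axes at that moment; what a row does not reach only later rows make up. A row lasts 1/10 s, in which the tool goes at most 50 mm and 8.59 degrees, less where a joint would pass 70% of its speed; a pose out of reach is approached as far as the arm can. A call with a gripper value outside its range is refused whole. The fingers move at their own pace and stop on an object; the grip force is fixed at half the most. Time passes only in rows, so rows that repeat a pose let the fingers close, or fill a call up. It gives the time, the measured TCP pose, the force and the opening at its end, in the units of the state.
- state(): the state, without advancing time (a new reading comes with each control period).
- eyes.grab_frame(name): name is "side" or "top" or "wrist"; returns the picture (420x560x3 uint8, red, green, blue); there is no depth.
- eyes.camera_params(name): a dict with "fx", "fy", "cx", "cy" (pixels), "k1" (the pictures are not rectified: a ray, as slopes to the right and down, at radius r is drawn at 1 + k1 r^2 times it, then the intrinsics apply), "position" and "rotation" of the camera in the world; the wrist camera has in their place "T_tool_cam" (4x4, takes a point from camera to tool coordinates, whose origin is the TCP and whose axes are the flange's). Camera axes: x right, y down, z forward; pixel columns grow to the right and rows downward; lengths in m; the calibration is good to about 2 mm. A picture is of the moment at which its call begins: read the wrist's pose just before it. camera_params takes no time and is no camera call.
- job_done(): hands the job in, once; it reports no verdict.
The state is a dict: "time": time; "joint_pos": joint angles; "joint_vel": joint speeds; "joint_efforts": joint torques, N m; "tool_pos": TCP position; "tool_rot": TCP orientation; "contact_force": force on the tool from outside, world axes, zero at the start; "ft_torque": the same for the moment, N m; "gripper_width": opening from 0.0 (shut) to 1.0 (fully open).
Only numpy, scipy, OpenCV 4.12 (cv2) and the standard library are available. Lean on these libraries where they do the work, as an engineer would, in place of code of your own. Each camera call takes 0.05 s, during which the arm holds its last target.

## Task

On the stand, lower the stop until its rubber foot rests on the heart of the ceramic flower, pressing it only lightly, since the fired clay is brittle. Then swing the clamp lever all the way round to its locked end, leaving the foot resting on the flower, and let go; do not shift the flower or disturb the other things on the bench.

Things in the scene. Friction and masses are not known exactly. Their poses are not given: they have to be found in the camera images.
- stand: height-stop stand, fixed to the bench: grey base plate 170 (x) by 300 (y) by 16 mm (y = -120 to +180 mm in its frame) with an upright steel post 18 mm thick, top 205 mm above the bench. Origin: on the post's axis at bench level; z up. The stop slides on the post.
- stop: aluminium stop, slides vertically on the post, 70 mm at most. Collar 44 mm square; from it an arm 24 mm wide, 22 mm thick runs to the stand's +y, with the knob on and the foot under its end, 90 mm from the post; clamp lever on the -y side. Origin: post axis, level of the arm's underside. 0.43 kg in all; 6 N of friction holds it, so 2 N push it down, 10 N lift it.
- knob (a point): grip of the stop: upright black cylinder, 24 mm diameter, 42 mm tall, on the end of the stop's arm. Point on its axis, 24 mm above the arm's top face and 18 mm below the knob's top. It is fixed to the stop and moves up and down with it; it does not turn.
- foot: rubber foot under the stop's arm, 16 mm diameter and 11 mm thick, on a 10 mm steel stem. Origin: centre of its flat underside, which is the touching face, straight below the knob (76 mm below knob when nothing presses it); z up. The foot is springy: it gives 1 mm for each 8 N, up to 4 mm.
- flower: loose fired-clay flower on the base plate under the foot: about 105 mm across, 0.3 kg, petals to 45 mm tall, and in the middle an upright cylinder 30 mm across, the heart. Origin: centre of its underside; z up. The heart's flat top is highest, 48 to 72 mm above the origin: it differs from piece to piece and is not reported, so feel or look for the touch. The heart does not move.
- lever (a joint): clamp lever on the stop's collar, turns about a vertical axis: 0 = open, pointing along the stand's -x; grows anticlockwise seen from above; 1.57 = locked, at its end stop, pointing along the stand's -y. Starts near open. Stays where it is left and stiffens as it closes: 0.20 N m at 0, 0.31 N m at the end (3.5 to 5 N at the handle).
- handle (a point): handle of the clamp lever: upright black cylinder, 14 mm diameter, 42 mm tall, at the lever's free end, 60 mm from its pivot axis. Point on the cylinder's axis, 26 mm above its foot and 16 mm below its top. It moves up and down with the stop.
- pivot (a point): point on the clamp lever's vertical turning axis, level with handle; 34 mm from the post's axis on the stand's -y side.
- bloom2: another loose clay flower, about 95 mm across and 50 mm tall, on the bench beyond the +y end of the base plate; not to be disturbed. Origin: centre of its underside.
- stilt: loose white ceramic ring, 42 mm across, 12 mm tall, lying on the base plate near the lever; not to be disturbed. Origin: centre of its underside.
- stick: loose wooden modelling stick, 150 by 12 by 10 mm, lying on the bench on the -x side of the base plate; not to be disturbed. Origin: centre of its underside.

How it is judged:
By the outcome, as a careful person would: the job done as asked, in the order asked, and still so for the second after the job is handed in, with the robot touching nothing.
It also fails if it takes over 53 s, if anything falls off the work surface, if the arm or the gripper's body presses on something with over 40 N, if the wrist force passes 120 N, or if a joint passes its speed limit or range.

## Working session

There is one attempt and no reset: what is moved stays moved. The work goes in short steps, Python scripts to look and compute and a tool call to move; the robot and the scene stay as the last step left them, time stands still between calls to the robot, and variables do not carry over. Pictures are saved under pics/ and viewed, and the job is handed in when it is done.

Besides the shell and the picture viewer there is one more tool, called after "Emit:" as a command line: name --argument value ..., lists and objects as JSON in quotes. apply_moves: Moves the arm, as the interface text tells. Its arguments: {"type":"object","properties":{"commands":{"type":"array","items":{"type":"object","properties":{"linear":{"type":"array","items":{"type":"number"}},"delta_rot":{"type":"array","items":{"type":"number"}},"fingers":{"type":"number"}}}}},"required":["commands"]}

```bash
ls; mkdir -p pics
python3 - <<'E'
from plant import state, eyes
import cv2
s=state();print(s)
for n in ["side","top","wrist"]:
    p=eyes.camera_params(n);print(n,p)
    cv2.imwrite(f"pics/{n}0.png",cv2.cvtColor(eyes.grab_frame(n),cv2.COLOR_RGB2BGR))
E
```

```text
pics
{'time': 0.0, 'joint_pos': array([ 1.07804613e+00,  5.33424297e-02,  1.61432620e+00, -2.04637842e-05,
        1.47601164e+00, -1.18995339e-01]), 'joint_vel': array([-2.95337788e-05,  1.20207242e-03, -5.41423270e-04,  1.49128208e-03,
        1.25636670e-03, -1.04100195e-03]), 'joint_efforts': array([-1.95716989e-04, -3.93664491e+01, -3.70185292e+01, -6.21177878e-05,
        6.78893208e-03, -9.66442030e-06]), 'tool_pos': array([0.22789301, 0.58128246, 0.23005274]), 'tool_rot': array([-3.04604999e-04,  1.85790538e-01,  9.82588819e-01, -9.98425927e-04]), 'contact_force': array([ 0.33405261,  0.24680039, -0.12799292]), 'ft_torque': array([ 0.01399112,  0.02384322, -0.02867271]), 'gripper_width': 1.0001990687235995}
side {'fx': 540.1859544294803, 'fy': 540.1859544294803, 'cx': 274.06360584372925, 'cy': 212.14278732422974, 'k1': -0.09326164872770451, 'position': array([ 0.10072961, -0.46745458,  0.59567907]), 'rotation': array([-0.45225741,  0.82908609, -0.29056057,  0.15379871])}
top {'fx': 516.3578458933813, 'fy': 516.3578458933813, 'cx': 273.56964697230507, 'cy': 208.68190167396145, 'k1': 0.019598144560258116, 'position': array([0.39333107, 0.12837893, 0.96183314]), 'rotation': array([ 0.07771194, -0.68989333,  0.71542851, -0.07854997])}
wrist {'fx': 305.9967583811751, 'fy': 305.9967583811751, 'cx': 279.6885040456124, 'cy': 206.96990776786657, 'k1': 0.0032363105975396424, 'T_tool_cam': array([[-1.09584764e-04, -9.65399208e-01, -2.60776451e-01,
         6.61925764e-02],
       [ 9.99999877e-01,  2.00901369e-05, -4.94598927e-04,
         5.10415406e-04],
       [ 4.82724447e-04, -2.60776474e-01,  9.65399087e-01,
        -1.43473725e-01],
       [ 0.00000000e+00,  0.00000000e+00,  0.00000000e+00,
         1.00000000e+00]])}
```

View pics/side0.png

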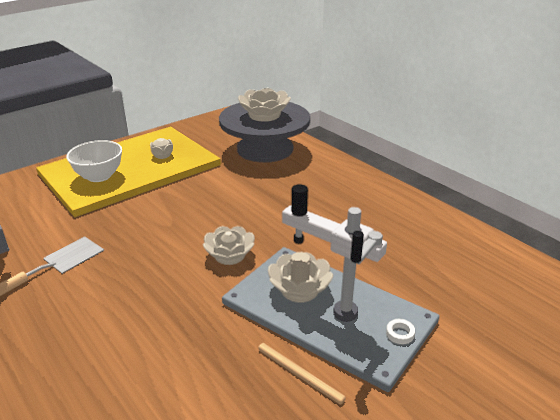

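View pics/top0.png

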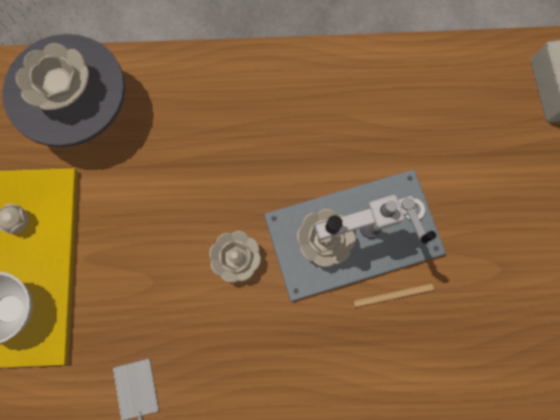

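View pics/wrist0.png

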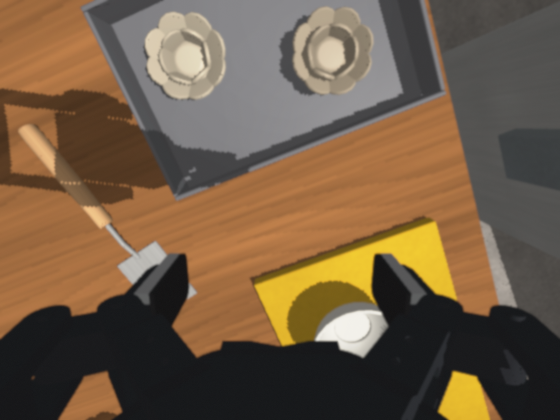

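```bash
cat > h.py <<'E'
import numpy as np, cv2
from scipy.spatial.transform import Rotation as R
from plant import state, eyes
def cam(n,s=None):
    p=eyes.camera_params(n)
    if 'T_tool_cam' in p:
        T=np.eye(4);q=s['tool_rot'];T[:3,:3]=R.from_quat([q[1],q[2],q[3],q[0]]).as_matrix();T[:3,3]=s['tool_pos']
        T=T@p['T_tool_cam'];return p,T[:3,:3],T[:3,3]
    q=p['rotation'];return p,R.from_quat([q[1],q[2],q[3],q[0]]).as_matrix(),np.array(p['position'])
def ray(n,uv,s=None):
    p,Rm,o=cam(n,s); d=np.array([(uv[0]-p['cx'])/p['fx'],(uv[1]-p['cy'])/p['fy']]);x=d.copy()
    for _ in range(20): x=d/(1+p['k1']*(x@x))
    v=Rm@np.array([x[0],x[1],1]);return o,v/np.linalg.norm(v)
def onz(n,uv,z,s=None):
    o,v=ray(n,uv,s);return o+v*(z-o[2])/v[2]
def proj(n,P,s=None):
    p,Rm,o=cam(n,s);c=Rm.T@(np.array(P)-o);x=c[:2]/c[2];x=x*(1+p['k1']*(x@x));return np.array([p['fx']*x[0]+p['cx'],p['fy']*x[1]+p['cy']])
def tri(obs):
    A=np.zeros((3,3));b=np.zeros(3)
    L=[ray(*o) for o in obs]
    for o,v in L:
        M=np.eye(3)-np.outer(v,v);A+=M;b+=M@o
    X=np.linalg.solve(A,b);return X,[np.linalg.norm((np.eye(3)-np.outer(v,v))@(X-o)) for o,v in L]
def grab(n,f):
    s=state();im=cv2.cvtColor(eyes.grab_frame(n),cv2.COLOR_RGB2BGR);cv2.imwrite('pics/'+f,im);return s,im
E
python3 - <<'E'
from h import *
a=cv2.imread('pics/side0.png')[170:390,210:450];b=cv2.imread('pics/top0.png')[160:310,200:460]
cv2.imwrite('pics/a.png',cv2.resize(a,None,fx=2.7,fy=2.7,interpolation=cv2.INTER_CUBIC))
cv2.imwrite('pics/b.png',cv2.resize(b,None,fx=3,fy=3,interpolation=cv2.INTER_CUBIC))
c=[onz('top',p,.016)[:2] for p in [(266,218),(413,173),(442,246),(292,298)]];print(c)
for i in range(4): print(np.linalg.norm(c[i]-c[(i+1)%4]))
for n in ['side','top']:
    im=cv2.imread(f'pics/{n}0.png');m=(im.max(2)<38).astype(np.uint8)
    k,l,st,ce=cv2.connectedComponentsWithStats(m)
    for i in range(1,k):
        if 40<st[i][4]<2000: print(n,st[i],ce[i])
E
```

```text
[array([0.58888139, 0.13815809]), array([ 0.66603917, -0.14427147]), array([ 0.52443303, -0.18411472]), array([0.43975685, 0.09606114])]
0.29277940213444686
0.14710467012128656
0.2926919337649436
0.15495251663479184
side [292 186  16  30 364] [299.07692308 202.16758242]
side [351 232  12  31 266] [356.54887218 247.65037594]
side [294 235   9   8  48] [297.95833333 239.33333333]
top [422 232  13  11  81] [427.77777778 236.98765432]
```

View pics/a.png

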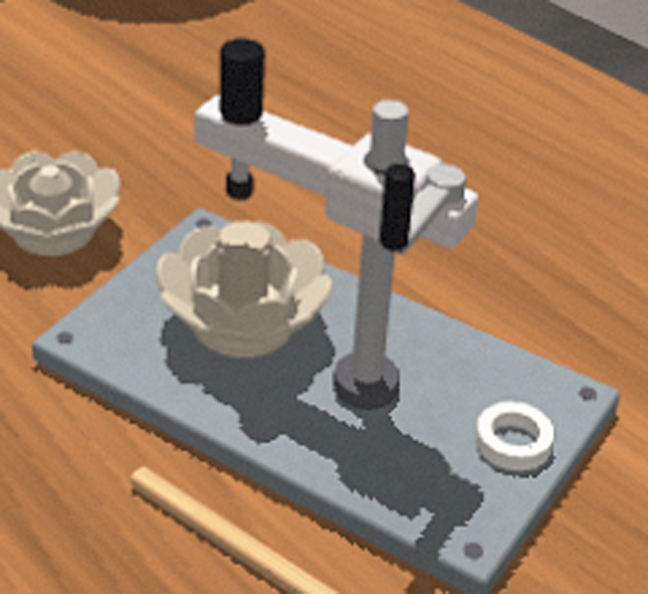

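View pics/b.png

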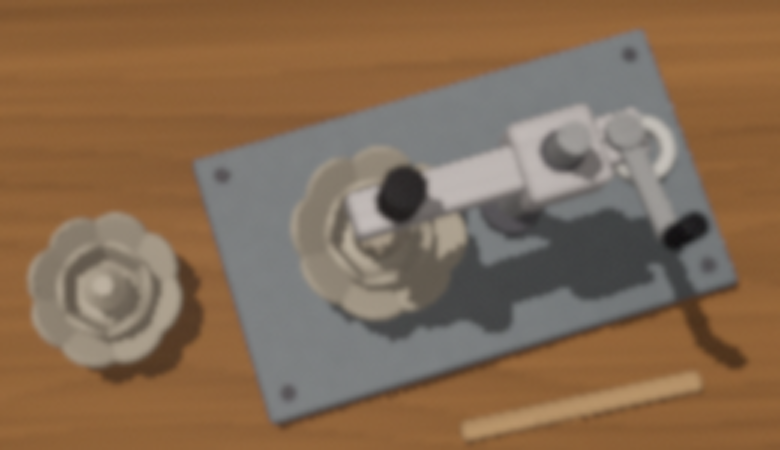

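Run:
```python
from h import *
c=np.array([onz('top',p,.016)[:2] for p in [(264.3,213.7),(414.3,170),(446,254.3),(291.7,301.3)]]);print(c)
for i in range(4): print(np.linalg.norm(c[i]-c[(i+1)%4]))
y=(c[0]-c[1]+c[3]-c[2]);y/=np.linalg.norm(y);print('y',y,np.degrees(np.arctan2(y[1],y[0])))
ctr=c.mean(0);o=ctr-y*.03;print('stand',o)
yaw=np.arctan2(y[1],y[0]); x=np.array([y[1],-y[0]]);print('x',x)
k=tri([('side',(299.6,200)),('top',(333.8,223.8))]);print('knob',k)
h=tri([('side',(357,246.7)),('top',(428.6,237))]);print('handle',h)
f=onz('side',(239.5/2.7+210,186/2.7+170),.1);print(f)
print('knob exp',o+.09*y,'pivot',o-.034*y)
# in stand frame
for P in (k[0],h[0]): print((P[:2]-o)@x,(P[:2]-o)@y,P[2])
# stand post top from both
t=tri([('side',(390/2.7+210,107/2.7+170)),('top',(575/3+200,138/3+160))]);print('posttop',t)
ht=onz('side',(247/2.7+210,233/2.7+170),.08);print(ht)
```

```text
[[ 0.5972181   0.14107146]
 [ 0.67187973 -0.14729923]
 [ 0.50886499 -0.18974868]
 [ 0.43391712  0.09686033]]
0.2978791870677627
0.16845107094793554
0.29624635965825535
0.16917988976975049
y [-0.25181481  0.96777544] 104.58492920992015
stand [ 0.56052443 -0.05381229]
x [0.96777544 0.25181481]
knob (array([0.5407621 , 0.03317454, 0.18528079]), [np.float64(0.0003140797168088314), np.float64(0.00031407971680886626)])
handle (array([ 0.51407554, -0.10673763,  0.19424233]), [np.float64(6.889351735374904e-05), np.float64(6.889351735386823e-05)])
[0.55500397 0.05002771 0.1       ]
knob exp [0.5378611 0.0332875] pivot [ 0.56908613 -0.08671666]
0.0027790750772203185 0.08916016735631414 0.18528079366581948
-0.058279478509991545 -0.03952332610605684 0.1942423314830747
posttop (array([ 0.5620685 , -0.0537171 ,  0.20313606]), [np.float64(0.0004258587563166446), np.float64(0.0004258587563167104)])
[0.54650701 0.0329037  0.08      ]
```

```bash
cat >> h.py <<'E'
def delta(target,az,s=None,pos=None,rot=None):
    "tool-frame shift and rotvec deg to tool-down pose with tool y at azimuth az deg"
    s=s or state();q=s['tool_rot'];M=R.from_quat([q[1],q[2],q[3],q[0]]).as_matrix()
    a=np.radians(az);y=np.array([np.cos(a),np.sin(a),0]);z=np.array([0,0,-1.]);x=np.cross(y,z)
    T=np.column_stack([x,y,z])
    d=M.T@(np.array(target)-s['tool_pos']);r=R.from_matrix(M.T@T).as_rotvec(degrees=True)
    return np.round(d,4),np.round(r,2)
E
python3 - <<'E'
from h import *
print(delta([.40,.28,.28],0.6))
E
```

```text
(array([-0.2702, -0.2179, -0.0494]), array([-9.000e-02,  4.000e-02,  6.798e+01]))
```

Emit:
apply_moves --commands '[{"linear":[-0.034,-0.027,-0.02],"delta_rot":[0,0,8.5],"fingers":255},{"linear":[-0.068,-0.054,-0.04],"delta_rot":[0,0,17],"fingers":255},{"linear":[-0.102,-0.081,-0.05],"delta_rot":[0,0,25.5],"fingers":255},{"linear":[-0.135,-0.108,-0.05],"delta_rot":[0,0,34],"fingers":255},{"linear":[-0.17,-0.136,-0.05],"delta_rot":[0,0,42.5],"fingers":255},{"linear":[-0.204,-0.163,-0.05],"delta_rot":[0,0,51],"fingers":255},{"linear":[-0.237,-0.19,-0.05],"delta_rot":[0,0,59.5],"fingers":255},{"linear":[-0.27,-0.218,-0.05],"delta_rot":[0,0,68],"fingers":255}]'

```text
time: 0.95
tool_pos: [0.4003, 0.2787, 0.281]
tool_rot: [-0.0, 0.706, 0.709, -0.0]
contact_force: [1.1, 1.0, 0.7]
gripper_width: -0.002
```

Run:
```python
from h import *
s=state();print(s['tool_pos'],s['joint_pos'],s['contact_force'],s['gripper_width'])
print(delta([.541,.0333,.26],-75.4))
```

```text
[0.40033565 0.2786522  0.28103983] [ 4.55345472e-01 -3.08717960e-01  1.85987063e+00  1.22935864e-05
  1.59050118e+00  4.51078679e-01] [1.12449029 0.99203387 0.73804828] -0.002001386340050661
(array([-0.2459,  0.1396,  0.021 ]), array([-0.  ,  0.  , 75.64]))
```

Emit:
apply_moves --commands '[{"linear":[-0.031,0.0175,0.002],"delta_rot":[0,0,8.5],"fingers":255},{"linear":[-0.062,0.035,0.004],"delta_rot":[0,0,17],"fingers":255},{"linear":[-0.092,0.0525,0.006],"delta_rot":[0,0,25.5],"fingers":255},{"linear":[-0.123,0.07,0.008],"delta_rot":[0,0,34],"fingers":255},{"linear":[-0.154,0.0875,0.01],"delta_rot":[0,0,42.5],"fingers":255},{"linear":[-0.185,0.105,0.01],"delta_rot":[0,0,51],"fingers":255},{"linear":[-0.215,0.122,0.01],"delta_rot":[0,0,59.5],"fingers":255},{"linear":[-0.246,0.1395,0.01],"delta_rot":[0,0,68],"fingers":255}]'

```text
time: 1.75
tool_pos: [0.5423, 0.0344, 0.2709]
tool_rot: [-0.0, 0.981, 0.193, -0.0]
contact_force: [1.0, 0.6, 0.1]
gripper_width: 0.001
```

Run:
```python
from h import *
s=state();print(s['tool_pos'],s['joint_pos'],s['contact_force'],s['gripper_width'])
print(delta([.5405,.0333,.225],-75.4))
for n in ['side','wrist','top']: grab(n,n+'1.png')
b=cv2.imread('pics/side1.png')[150:350,200:450];cv2.imwrite('pics/c.png',cv2.resize(b,None,fx=3,fy=3,interpolation=cv2.INTER_CUBIC))
```

```text
[0.54228173 0.03440531 0.27090164] [-7.37022381e-02 -1.63425365e-01  1.75494377e+00  1.54256246e-04
  1.55055794e+00  1.10918139e+00] [1.014539   0.55188393 0.12629887] 0.0014166188360644422
(array([-0.0021,  0.0004,  0.0459]), array([-0.02,  0.02,  7.63]))
```

View pics/c.png

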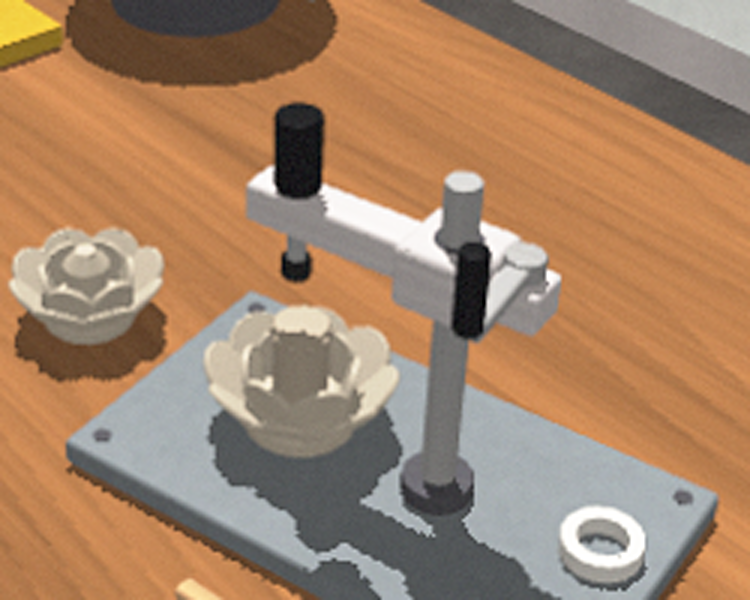

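View pics/wrist1.png

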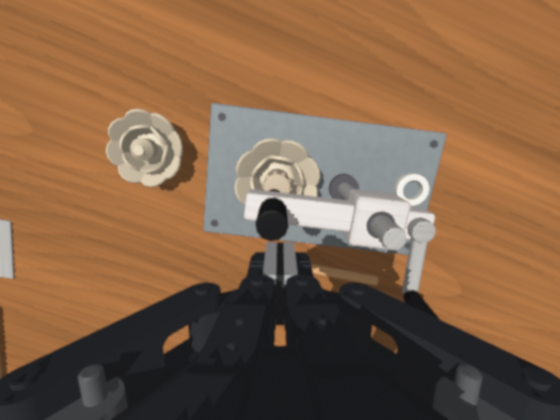

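Run:
```python
from h import *
s=state()
for P in ([.5405,.0333,.207],[.5405,.0333,.185],s['tool_pos'],[.5405,.0333,.080]): print([proj(n,P,s).round(1) for n in('wrist','side','top')])
# knob top from wrist with dark blob
im=cv2.imread('pics/wrist1.png')[170:300,210:350];cv2.imwrite('pics/d.png',cv2.resize(im,None,fx=5,fy=5,interpolation=cv2.INTER_CUBIC)[:600])
```

```text
[array([280.8, 223.1]), array([299.9, 187. ]), array([335.2, 221.4])]
[array([280.7, 214.3]), array([299.6, 200.1]), array([333.6, 224.2])]
[array([280.7, 258.6]), array([301.2, 146.1]), array([339.7, 211.1])]
[array([280.5, 187.3]), array([298.4, 257.7]), array([326.9, 235.7])]
```

View pics/side1.png

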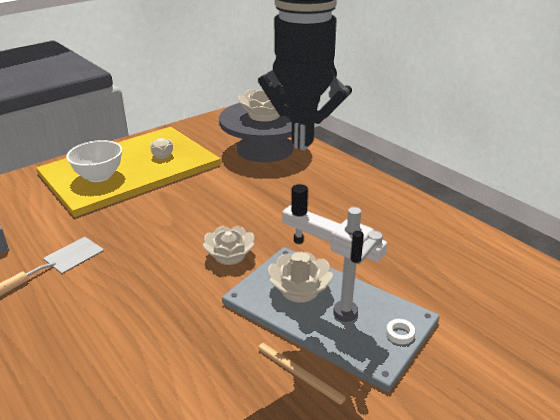

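View pics/d.png

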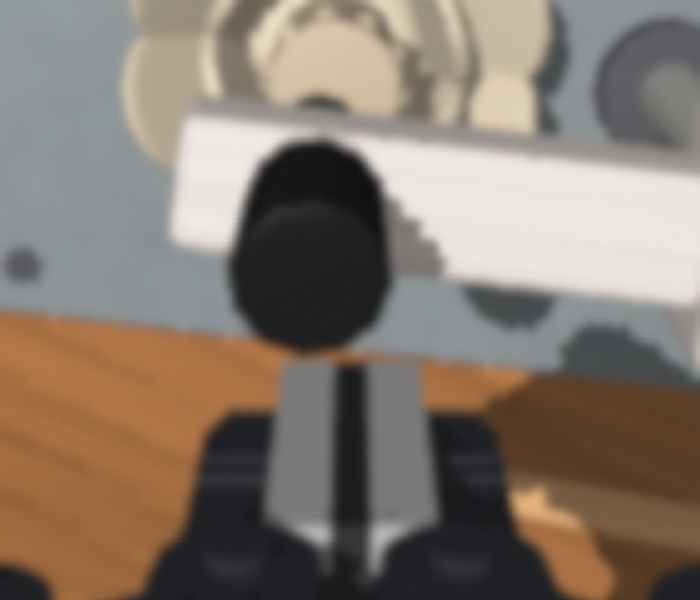

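Run:
```python
from h import *
s=state()
for uv,z in [((212,104),.016),((445,132),.016),((205,232),.016),((272,225.4),.206),((394,240),.205)]: print(uv,onz('wrist',uv,z,s))
print('top',onz('top',(335,222),.206))
im=cv2.imread('pics/top1.png')[160:310,250:450];cv2.imwrite('pics/e.png',cv2.resize(im,None,fx=4,fy=4,interpolation=cv2.INTER_CUBIC))
```

```text
(212, 104) [0.59291738 0.14631873 0.016     ]
(445, 132) [ 0.67340028 -0.13656626  0.016     ]
(205, 232) [0.43069436 0.10029839 0.016     ]
(272, 225.4) [0.53618937 0.03832021 0.206     ]
(394, 240) [ 0.55945051 -0.04816726  0.205     ]
top [0.53975368 0.03358791 0.206     ]
```

View pics/e.png

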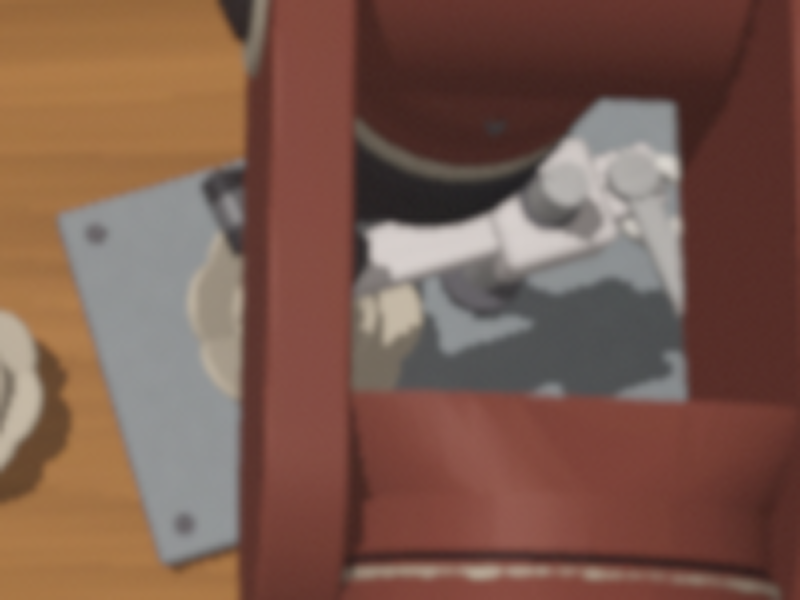

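Emit:
apply_moves --commands '[{"linear":[-0.0015,0.0005,0.01],"delta_rot":[0,0,7.6],"fingers":255},{"linear":[-0.0015,0.0005,0.025],"delta_rot":[0,0,7.6],"fingers":255},{"linear":[-0.0015,0.0005,0.035],"delta_rot":[0,0,7.6],"fingers":255},{"linear":[-0.0015,0.0005,0.035],"delta_rot":[0,0,7.6],"fingers":255},{"linear":[-0.0015,0.0005,0.035],"delta_rot":[0,0,7.6],"fingers":255},{"linear":[-0.0015,0.0005,0.035],"delta_rot":[0,0,7.6],"fingers":255},{"linear":[-0.0015,0.0005,0.035],"delta_rot":[0,0,7.6],"fingers":255},{"linear":[-0.0015,0.0005,0.035],"delta_rot":[0,0,7.6],"fingers":255}]'

```text
time: 2.7
tool_pos: [0.5411, 0.0347, 0.2369]
tool_rot: [0.0, 0.991, 0.131, 0.001]
contact_force: [0.2, 0.6, 0.9]
gripper_width: 0.001
```

Run:
```python
from h import *
s,im=grab('wrist','wrist2.png');np.set_printoptions(suppress=True,precision=4)
print(s['tool_pos'],s['tool_rot'],s['contact_force'],s['time'])
cv2.imwrite('pics/f.png',cv2.resize(im[130:330,150:400],None,fx=3,fy=3,interpolation=cv2.INTER_CUBIC))
s,im=grab('side','side2.png')
cv2.imwrite('pics/g.png',cv2.resize(im[110:310,230:430],None,fx=3,fy=3,interpolation=cv2.INTER_CUBIC))
print(proj('wrist',[.5405,.0333,.206],s),proj('side',s['tool_pos']))
```

```text
[0.5411 0.0347 0.2369] [0.0001 0.9914 0.1305 0.0005] [0.2236 0.5798 0.8624] 2.7
[282.5178 238.3351] [299.8995 168.0626]
```

View pics/f.png

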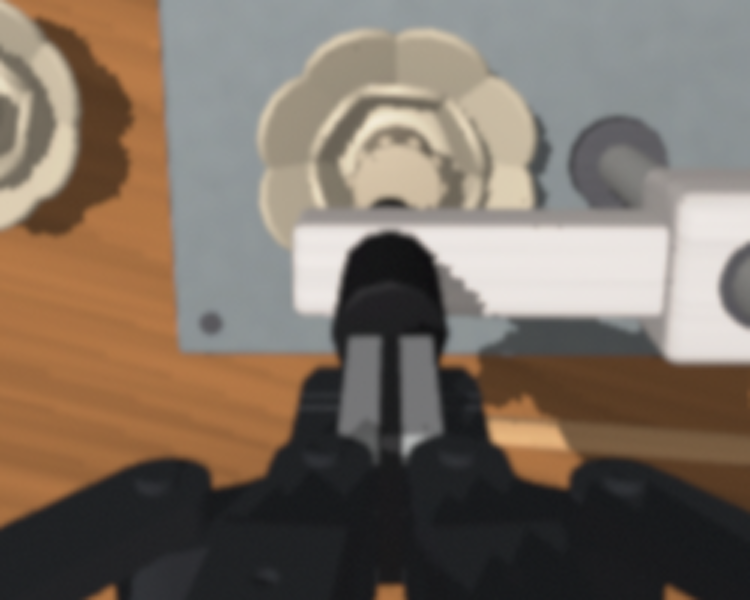

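View pics/g.png

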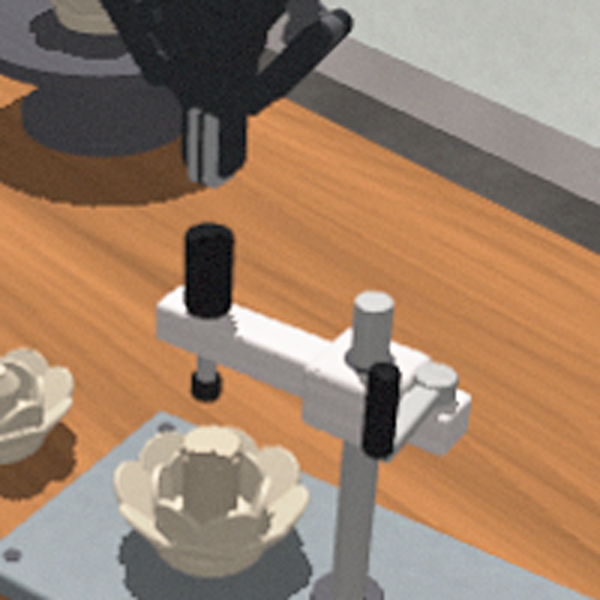

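Emit:
apply_moves --commands '[{"linear":[0,0.001,0.008],"delta_rot":[0,0,0],"fingers":255},{"linear":[0,0.001,0.016],"delta_rot":[0,0,0],"fingers":255},{"linear":[0,0.001,0.022],"delta_rot":[0,0,0],"fingers":255},{"linear":[0,0.001,0.026],"delta_rot":[0,0,0],"fingers":255},{"linear":[0,0.001,0.03],"delta_rot":[0,0,0],"fingers":255},{"linear":[0,0.001,0.034],"delta_rot":[0,0,0],"fingers":255},{"linear":[0,0.001,0.037],"delta_rot":[0,0,0],"fingers":255},{"linear":[0,0.001,0.04],"delta_rot":[0,0,0],"fingers":255}]'

```text
time: 3.6
tool_pos: [0.541, 0.0337, 0.1963]
tool_rot: [0.0, 0.991, 0.13, 0.0]
contact_force: [-1.6, 0.2, 1.8]
gripper_width: -0.0
```

Run:
```python
from h import *
s,im=grab('side','side3.png')
print(s['tool_pos'],s['contact_force'],s['time'])
cv2.imwrite('pics/g2.png',cv2.resize(im[150:310,250:400],None,fx=4,fy=3.75,interpolation=cv2.INTER_CUBIC))
for z in (.096,.1,.104,.08,.085,.075): print(z,proj('side',[.5402,.0336,z]))
```

```text
[0.54102664 0.03371572 0.19629337] [-1.63744553  0.20205539  1.8371277 ] 3.6
0.096 [298.29093053 249.4005481 ]
0.1 [298.33539608 247.31124991]
0.104 [298.3800313  245.21065425]
0.08 [298.11475578 257.64622768]
0.085 [298.1695214  255.08846322]
0.075 [298.06025152 260.18690656]
```

View pics/g2.png

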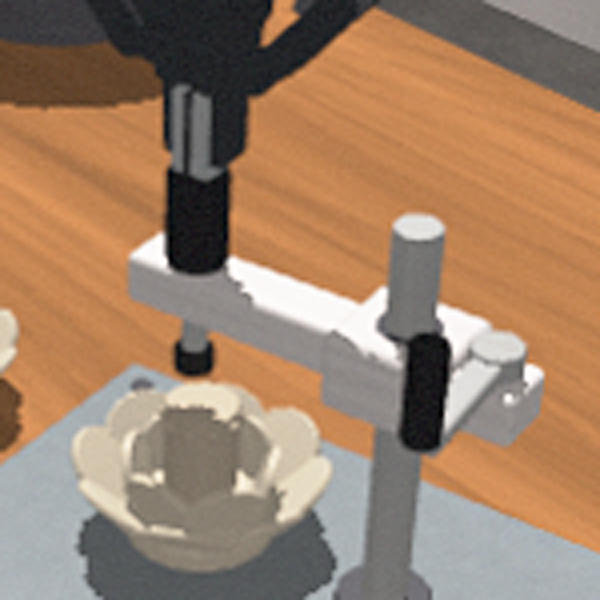

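Emit:
apply_moves --commands '[{"linear":[0,0,0.0015],"delta_rot":[0,0,0],"fingers":255},{"linear":[0,0,0.003],"delta_rot":[0,0,0],"fingers":255},{"linear":[0,0,0.0045],"delta_rot":[0,0,0],"fingers":255},{"linear":[0,0,0.006],"delta_rot":[0,0,0],"fingers":255},{"linear":[0,0,0.0075],"delta_rot":[0,0,0],"fingers":255},{"linear":[0,0,0.009],"delta_rot":[0,0,0],"fingers":255},{"linear":[0,0,0.0105],"delta_rot":[0,0,0],"fingers":255},{"linear":[0,0,0.0115],"delta_rot":[0,0,0],"fingers":255}]'

```text
time: 4.45
tool_pos: [0.5411, 0.0337, 0.1846]
tool_rot: [0.0, 0.991, 0.13, 0.0]
contact_force: [-0.9, 0.2, 2.0]
gripper_width: -0.001
```

Run:
```python
from h import *
s,im=grab('side','side4.png')
print(s['tool_pos'],s['contact_force'],s['time'])
cv2.imwrite('pics/g3.png',cv2.resize(im[220:290,260:340],None,fx=8,fy=8,interpolation=cv2.INTER_CUBIC))
```

```text
[0.54106914 0.03369615 0.18463487] [-0.86467214  0.17750517  1.96597066] 4.45
```

View pics/g3.png

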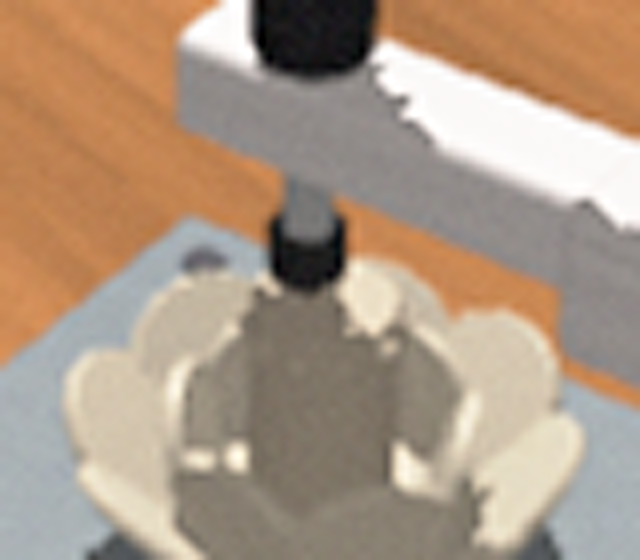

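Emit:
apply_moves --commands '[{"linear":[0,0,0.0007],"delta_rot":[0,0,0],"fingers":255},{"linear":[0,0,0.0014],"delta_rot":[0,0,0],"fingers":255},{"linear":[0,0,0.002],"delta_rot":[0,0,0],"fingers":255},{"linear":[0,0,0.0025],"delta_rot":[0,0,0],"fingers":255},{"linear":[0,0,0.003],"delta_rot":[0,0,0],"fingers":255},{"linear":[0,0,0.0034],"delta_rot":[0,0,0],"fingers":255},{"linear":[0,0,0.0037],"delta_rot":[0,0,0],"fingers":255},{"linear":[0,0,0.004],"delta_rot":[0,0,0],"fingers":255}]'

```text
time: 5.3
tool_pos: [0.5411, 0.0337, 0.1808]
tool_rot: [0.0, 0.991, 0.13, 0.0]
contact_force: [-0.8, 0.5, 1.5]
gripper_width: -0.001
```

Emit:
apply_moves --commands '[{"linear":[0,0,0.00015],"delta_rot":[0,0,0],"fingers":255},{"linear":[0,0,0.0003],"delta_rot":[0,0,0],"fingers":255},{"linear":[0,0,0.00045],"delta_rot":[0,0,0],"fingers":255},{"linear":[0,0,0.0006],"delta_rot":[0,0,0],"fingers":255},{"linear":[0,0,0.00075],"delta_rot":[0,0,0],"fingers":255},{"linear":[0,0,0.0009],"delta_rot":[0,0,0],"fingers":255},{"linear":[0,0,0.001],"delta_rot":[0,0,0],"fingers":255},{"linear":[0,0,0.0011],"delta_rot":[0,0,0],"fingers":255}]'

```text
time: 6.1
tool_pos: [0.541, 0.0337, 0.1797]
tool_rot: [0.0, 0.991, 0.13, 0.0]
contact_force: [-0.4, 0.6, 1.8]
gripper_width: 0.002
```

Emit:
apply_moves --commands '[{"linear":[0,0,0.0002],"delta_rot":[0,0,0],"fingers":255},{"linear":[0,0,0.0004],"delta_rot":[0,0,0],"fingers":255},{"linear":[0,0,0.0006],"delta_rot":[0,0,0],"fingers":255},{"linear":[0,0,0.0008],"delta_rot":[0,0,0],"fingers":255},{"linear":[0,0,0.0009],"delta_rot":[0,0,0],"fingers":255},{"linear":[0,0,0.001],"delta_rot":[0,0,0],"fingers":255},{"linear":[0,0,0.0011],"delta_rot":[0,0,0],"fingers":255},{"linear":[0,0,0.0012],"delta_rot":[0,0,0],"fingers":255}]'

```text
time: 6.9
tool_pos: [0.5411, 0.0337, 0.1785]
tool_rot: [0.0, 0.991, 0.13, 0.0]
contact_force: [-0.0, 0.7, 1.0]
gripper_width: -0.005
```

Run:
```python
from h import *
s,im=grab('side','side5.png')
print(s['tool_pos'],s['contact_force'],s['time'])
cv2.imwrite('pics/g4.png',cv2.resize(im[220:290,260:340],None,fx=8,fy=8,interpolation=cv2.INTER_CUBIC))
```

```text
[0.54106446 0.03373962 0.17853069] [-0.02836218  0.65876023  1.03899466] 6.9
```

View pics/g4.png

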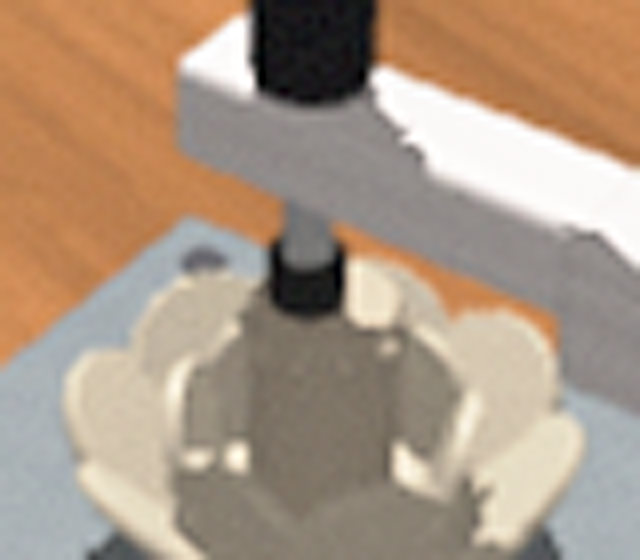

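Emit:
apply_moves --commands '[{"linear":[0,0,0.0002],"delta_rot":[0,0,0],"fingers":255},{"linear":[0,0,0.0004],"delta_rot":[0,0,0],"fingers":255},{"linear":[0,0,0.0006],"delta_rot":[0,0,0],"fingers":255},{"linear":[0,0,0.0007],"delta_rot":[0,0,0],"fingers":255},{"linear":[0,0,0.0008],"delta_rot":[0,0,0],"fingers":255},{"linear":[0,0,0.0009],"delta_rot":[0,0,0],"fingers":255},{"linear":[0,0,0.001],"delta_rot":[0,0,0],"fingers":255},{"linear":[0,0,0.001],"delta_rot":[0,0,0],"fingers":255}]'

```text
time: 7.75
tool_pos: [0.5411, 0.0337, 0.1775]
tool_rot: [0.0, 0.991, 0.13, 0.0]
contact_force: [0.1, 1.2, 1.7]
gripper_width: -0.004
```

Emit:
apply_moves --commands '[{"linear":[0,0,0.0002],"delta_rot":[0,0,0],"fingers":255},{"linear":[0,0,0.0004],"delta_rot":[0,0,0],"fingers":255},{"linear":[0,0,0.0005],"delta_rot":[0,0,0],"fingers":255},{"linear":[0,0,0.0006],"delta_rot":[0,0,0],"fingers":255},{"linear":[0,0,0.0007],"delta_rot":[0,0,0],"fingers":255},{"linear":[0,0,0.0008],"delta_rot":[0,0,0],"fingers":255},{"linear":[0,0,0.0008],"delta_rot":[0,0,0],"fingers":255},{"linear":[0,0,0.0008],"delta_rot":[0,0,0],"fingers":255}]'

```text
time: 8.55
tool_pos: [0.5411, 0.0337, 0.177]
tool_rot: [0.0, 0.991, 0.13, 0.0]
contact_force: [-1.0, -0.1, 4.0]
gripper_width: -0.0
```

Emit:
apply_moves --commands '[{"linear":[0,0,0.0001],"delta_rot":[0,0,0],"fingers":255},{"linear":[0,0,0.0001],"delta_rot":[0,0,0],"fingers":255},{"linear":[0,0,0.0001],"delta_rot":[0,0,0],"fingers":255},{"linear":[0,0,0.0001],"delta_rot":[0,0,0],"fingers":255},{"linear":[0,0,0.0001],"delta_rot":[0,0,0],"fingers":255},{"linear":[0,0,0.0001],"delta_rot":[0,0,0],"fingers":255},{"linear":[0,0,0.0001],"delta_rot":[0,0,0],"fingers":255},{"linear":[0,0,0.0001],"delta_rot":[0,0,0],"fingers":255}]'

```text
time: 9.35
tool_pos: [0.5411, 0.0337, 0.1768]
tool_rot: [-0.0, 0.991, 0.13, 0.0]
contact_force: [-1.9, 0.0, 5.5]
gripper_width: -0.002
```

Run:
```python
from h import *
for i in range(3):
    s,im=grab('side','side6.png');print(s['tool_pos'],s['contact_force'],s['time'])
cv2.imwrite('pics/g5.png',cv2.resize(im[220:290,260:340],None,fx=8,fy=8,interpolation=cv2.INTER_CUBIC))
```

```text
[0.54107062 0.03371833 0.176834  ] [-1.92241334  0.03161742  5.53534945] 9.35
[0.54107874 0.03373899 0.17685928] [-0.57964913  0.99145698  5.86646535] 9.4
[0.54107051 0.03371072 0.17682496] [-0.85913547  1.21820231  5.81211344] 9.45
```

View pics/g5.png

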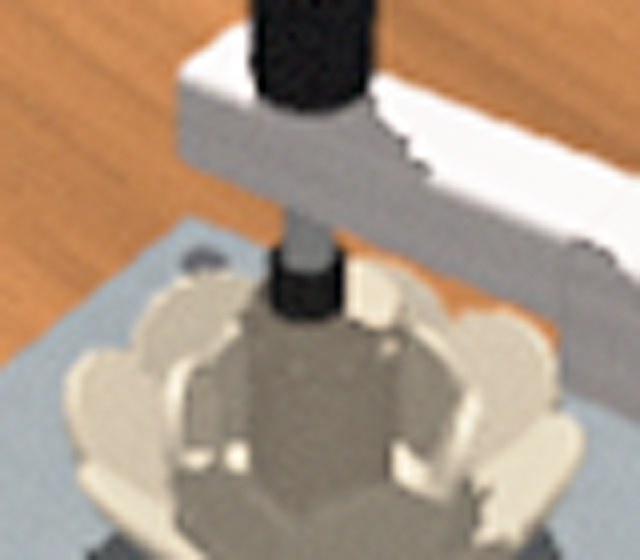

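Emit:
apply_moves --commands '[{"linear":[0,0,-0.005],"delta_rot":[0,0,0],"fingers":255},{"linear":[0,0,-0.02],"delta_rot":[0,0,0],"fingers":255},{"linear":[0,0,-0.05],"delta_rot":[0,0,0],"fingers":255},{"linear":[0,0.02,-0.09],"delta_rot":[0,0,0],"fingers":140},{"linear":[0,0.05,-0.1],"delta_rot":[0,0,0],"fingers":140},{"linear":[0.02,0.07,-0.1],"delta_rot":[0,0,-2],"fingers":140},{"linear":[0.04,0.09,-0.1],"delta_rot":[0,0,-5],"fingers":140},{"linear":[0.04,0.09,-0.1],"delta_rot":[0,0,-5],"fingers":140}]'

```text
time: 10.3
tool_pos: [0.6044, -0.0446, 0.2767]
tool_rot: [0.0, 0.985, 0.173, 0.0]
contact_force: [-0.5, -0.4, -1.0]
gripper_width: 0.454
```

Run:
```python
from h import *
s,im=grab('side','side7.png');cv2.imwrite('pics/g6.png',cv2.resize(im[180:330,260:440],None,fx=4,fy=4,interpolation=cv2.INTER_CUBIC))
s,im=grab('wrist','wrist7.png');print(s['tool_pos'],s['tool_rot'],s['contact_force'],s['gripper_width'],s['time'])
for a in (195,200,205):
    h=np.array([.5695,-.0867,.165]);h[:2]+=.06*np.array([np.cos(np.radians(a)),np.sin(np.radians(a))]);print(a,h,proj('side',h),proj('wrist',h+[0,0,.021],s))
print(delta([.514,-.1067,.2],-70.2))
```

```text
[ 0.60335886 -0.04364316  0.27653048] [-1.62082432e-04  9.84977682e-01  1.72680937e-01 -4.83765943e-04] [ 0.2409285  -0.31182588 -0.56273442] 0.45206917417776443 10.35
195 [ 0.51154445 -0.10222914  0.165     ] [351.24870143 264.22837028] [307.27867476 325.67509949]
200 [ 0.51311844 -0.10722121  0.165     ] [354.91371948 265.63598516] [313.18048011 325.88991231]
205 [ 0.51512153 -0.1120571   0.165     ] [358.75097633 266.85861807] [319.09633029 325.65934606]
(array([-0.1051,  0.0297,  0.0766]), array([-0.04,  0.05,  0.12]))
```

View pics/g6.png

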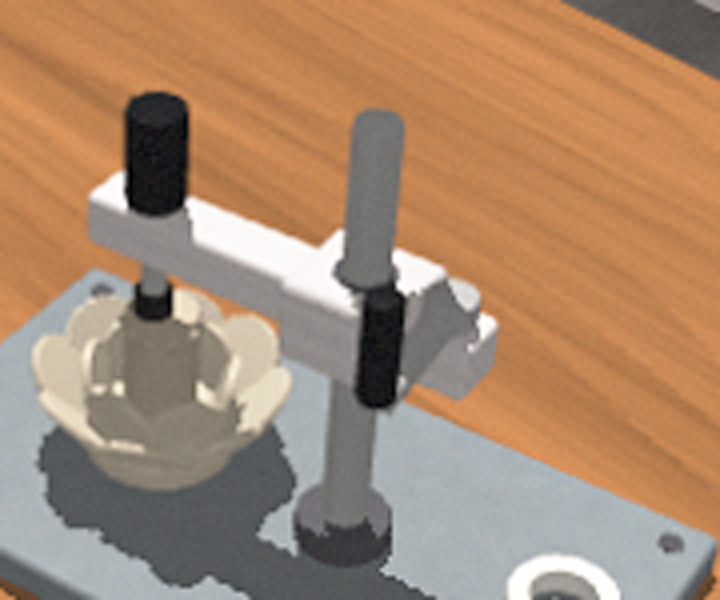

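View pics/wrist7.png

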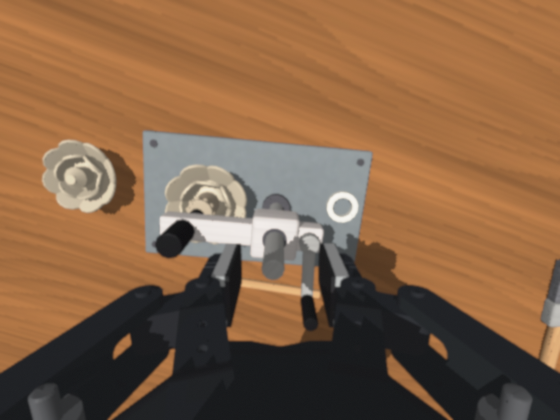

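Emit:
apply_moves --commands '[{"linear":[-0.02,0.006,0.01],"delta_rot":[0,0,0],"fingers":160},{"linear":[-0.04,0.012,0.02],"delta_rot":[0,0,0],"fingers":160},{"linear":[-0.06,0.018,0.03],"delta_rot":[0,0,0],"fingers":160},{"linear":[-0.08,0.024,0.04],"delta_rot":[0,0,0],"fingers":160},{"linear":[-0.1,0.03,0.05],"delta_rot":[0,0,0],"fingers":160},{"linear":[-0.106,0.03,0.06],"delta_rot":[0,0,0],"fingers":160},{"linear":[-0.106,0.03,0.06],"delta_rot":[0,0,0],"fingers":160},{"linear":[-0.106,0.03,0.06],"delta_rot":[0,0,0],"fingers":160}]'

```text
time: 11.2
tool_pos: [0.5138, -0.1066, 0.2168]
tool_rot: [-0.0, 0.985, 0.174, 0.0]
contact_force: [0.0, -1.1, 0.8]
gripper_width: 0.372
```

Run:
```python
from h import *
s,im=grab('wrist','wrist8.png');print(s['tool_pos'],s['tool_rot'],s['contact_force'],s['gripper_width'],s['time'])
cv2.imwrite('pics/w8.png',cv2.resize(im[150:350,170:390],None,fx=3,fy=3,interpolation=cv2.INTER_CUBIC))
s,im=grab('side','side8.png');cv2.imwrite('pics/g8.png',cv2.resize(im[150:300,270:440],None,fx=4,fy=4,interpolation=cv2.INTER_CUBIC))
print(delta([.513,-.107,.150],-70.2))
```

```text
[ 0.51377062 -0.1066345   0.2168398 ] [-6.52764756e-05  9.84794430e-01  1.73723496e-01  2.70703487e-04] [ 0.03124716 -1.05761105  0.79548588] 0.3716139516219915 11.2
(array([-0.0014, -0.0003,  0.0674]), array([ 0.04, -0.07,  0.23]))
```

View pics/w8.png

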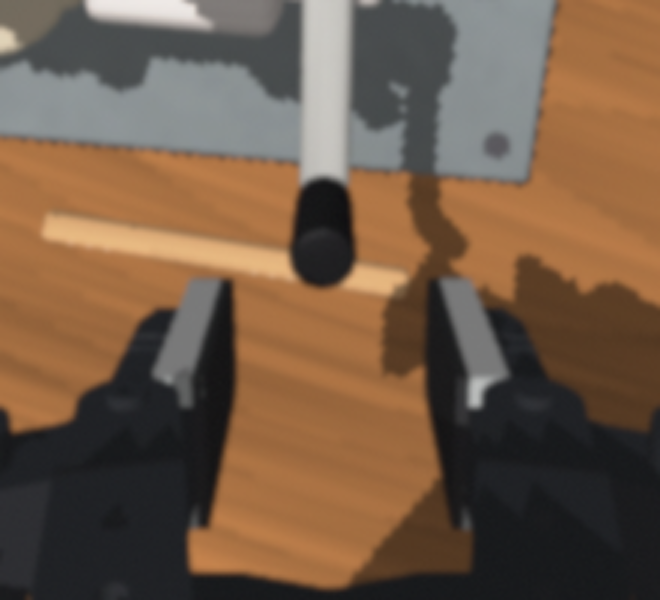

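View pics/g8.png

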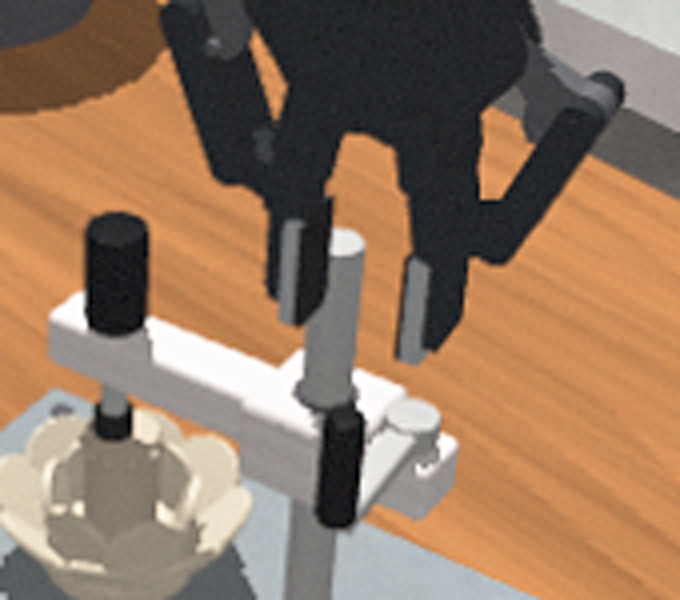

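Emit:
apply_moves --commands '[{"linear":[-0.0015,-0.001,0.01],"delta_rot":[0,0,0],"fingers":165},{"linear":[-0.0015,-0.001,0.02],"delta_rot":[0,0,0],"fingers":165},{"linear":[-0.0015,-0.001,0.03],"delta_rot":[0,0,0],"fingers":165},{"linear":[-0.0015,-0.001,0.04],"delta_rot":[0,0,0],"fingers":165},{"linear":[-0.0015,-0.001,0.05],"delta_rot":[0,0,0],"fingers":165},{"linear":[-0.0015,-0.001,0.058],"delta_rot":[0,0,0],"fingers":165},{"linear":[-0.0015,-0.001,0.065],"delta_rot":[0,0,0],"fingers":165},{"linear":[-0.0015,-0.001,0.065],"delta_rot":[0,0,0],"fingers":165}]'

```text
time: 12.1
tool_pos: [0.5111, -0.1066, 0.1501]
tool_rot: [-0.001, 0.985, 0.173, -0.001]
contact_force: [-0.3, 0.3, 0.7]
gripper_width: 0.358
```

Run:
```python
from h import *
s,im=grab('side','side9.png');cv2.imwrite('pics/g9.png',cv2.resize(im[180:310,270:440],None,fx=4,fy=4,interpolation=cv2.INTER_CUBIC))
s,im=grab('wrist','wrist9.png');cv2.imwrite('pics/w9.png',cv2.resize(im[200:400,170:390],None,fx=3,fy=3,interpolation=cv2.INTER_CUBIC))
print(s['tool_pos'],s['tool_rot'],s['contact_force'],s['gripper_width'],s['time'])
```

```text
[ 0.51152552 -0.10680317  0.15099913] [-2.47757589e-04  9.84838240e-01  1.73474374e-01 -4.69506771e-04] [ 0.44007556  0.99349344 -0.08304544] 0.35231656329107075 12.15
```

View pics/g9.png

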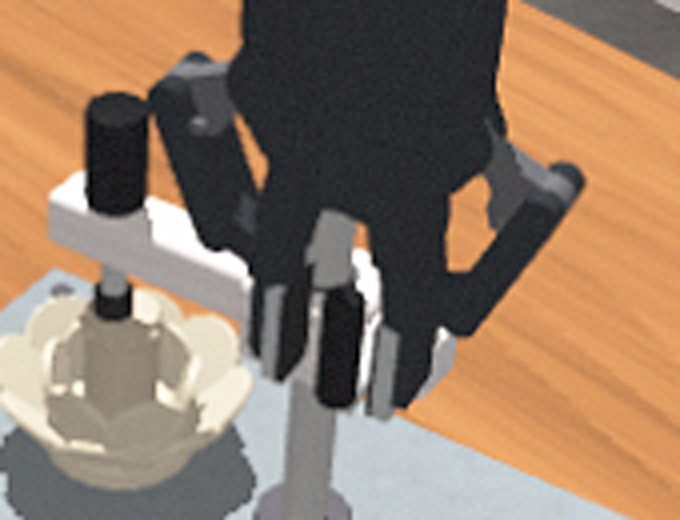

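View pics/w9.png

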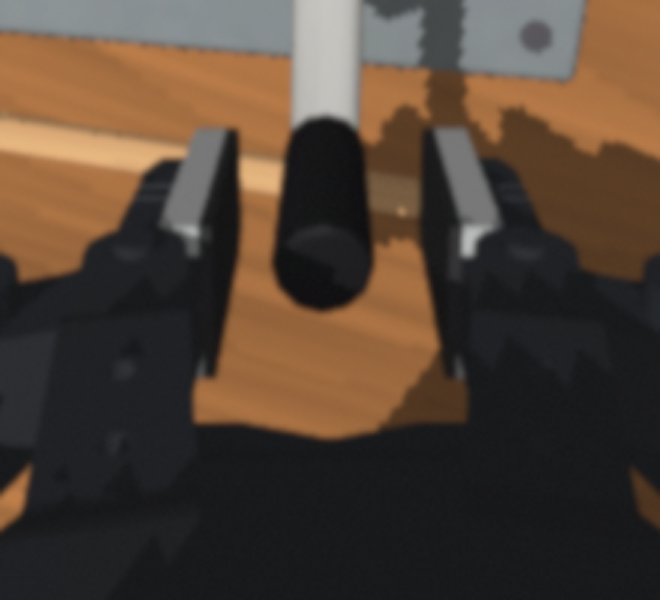

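Emit:
apply_moves --commands '[{"linear":[0,0,0],"delta_rot":[0,0,0],"fingers":195},{"linear":[0,0,0],"delta_rot":[0,0,0],"fingers":195},{"linear":[0,0,0],"delta_rot":[0,0,0],"fingers":195},{"linear":[0.0002,0.0042,0],"delta_rot":[0,0,-4],"fingers":195},{"linear":[0.0006,0.0083,0],"delta_rot":[0,0,-8],"fingers":195},{"linear":[0.0013,0.0125,0],"delta_rot":[0,0,-12],"fingers":195},{"linear":[0.0023,0.0165,0],"delta_rot":[0,0,-16],"fingers":195},{"linear":[0.0036,0.0205,0],"delta_rot":[0,0,-20],"fingers":195}]'

```text
time: 13.0
tool_pos: [0.5219, -0.1241, 0.1518]
tool_rot: [-0.001, 0.939, 0.343, -0.0]
contact_force: [-1.9, 2.6, 1.6]
gripper_width: 0.232
```

Run:
```python
from h import *
s,im=grab('wrist','wrist10.png');cv2.imwrite('pics/w10.png',cv2.resize(im[150:350,170:390],None,fx=3,fy=3,interpolation=cv2.INTER_CUBIC))
d=s['tool_pos'][:2]-np.array([.5695,-.0867]);q=s['tool_rot'];az=np.degrees(2*np.arctan2(q[2],q[1]))-90
print(s['tool_pos'],s['contact_force'],s['ft_torque'],s['gripper_width'],s['time'],np.linalg.norm(d),np.degrees(np.arctan2(d[1],d[0])),az)
```

```text
[ 0.5218834  -0.12409307  0.15181591] [-1.92800784  2.613131    1.55225824] [0.58466713 0.32032674 0.01439535] 0.23210069901242714 13.0 0.0605440496812589 -141.85763515521575 -49.839707095275166
```

View pics/w10.png

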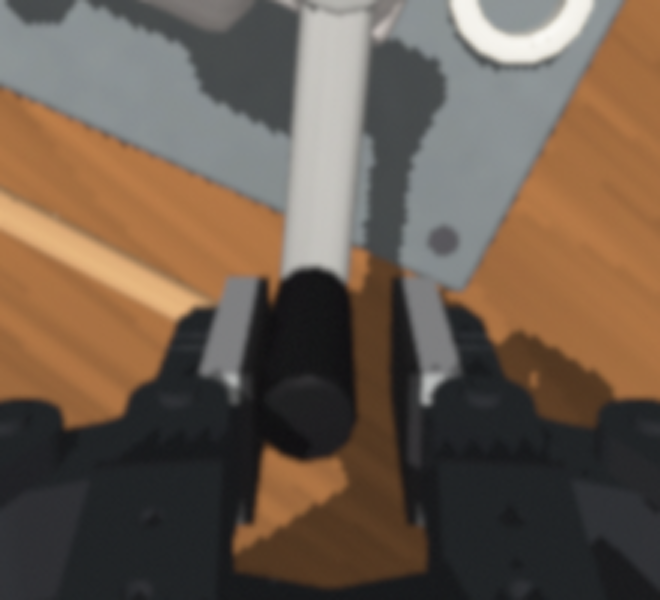

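Emit:
apply_moves --commands '[{"linear":[0.0002,0.0042,0],"delta_rot":[0,0,-4],"fingers":195},{"linear":[0.0006,0.0083,0],"delta_rot":[0,0,-8],"fingers":195},{"linear":[0.0013,0.0125,0],"delta_rot":[0,0,-12],"fingers":195},{"linear":[0.0023,0.0165,0],"delta_rot":[0,0,-16],"fingers":195},{"linear":[0.0036,0.0205,0],"delta_rot":[0,0,-20],"fingers":195},{"linear":[0.0052,0.0244,0],"delta_rot":[0,0,-24],"fingers":195},{"linear":[0.007,0.0282,0],"delta_rot":[0,0,-28],"fingers":195},{"linear":[0.0091,0.0318,0],"delta_rot":[0,0,-32],"fingers":195}]'

```text
time: 13.85
tool_pos: [0.5487, -0.1434, 0.1518]
tool_rot: [-0.001, 0.809, 0.588, -0.001]
contact_force: [-5.5, -0.0, 3.1]
gripper_width: 0.232
```

Emit:
apply_moves --commands '[{"linear":[0.0002,0.0042,0],"delta_rot":[0,0,-4],"fingers":195},{"linear":[0.0006,0.0083,0],"delta_rot":[0,0,-8],"fingers":195},{"linear":[0.0013,0.0125,0],"delta_rot":[0,0,-12],"fingers":195},{"linear":[0.0023,0.0165,0],"delta_rot":[0,0,-16],"fingers":195},{"linear":[0.0036,0.0205,0],"delta_rot":[0,0,-20],"fingers":195},{"linear":[0.0052,0.0244,0],"delta_rot":[0,0,-24],"fingers":195},{"linear":[0.006,0.0263,0],"delta_rot":[0,0,-26],"fingers":195},{"linear":[0.006,0.0263,0],"delta_rot":[0,0,-26],"fingers":195}]'

```text
time: 14.65
tool_pos: [0.5757, -0.147, 0.1519]
tool_rot: [-0.0, 0.656, 0.754, -0.002]
contact_force: [-3.9, -2.8, 2.8]
gripper_width: 0.234
```

Run:
```python
from h import *
s,im=grab('wrist','wrist11.png');cv2.imwrite('pics/w11.png',cv2.resize(im[150:350,170:390],None,fx=3,fy=3,interpolation=cv2.INTER_CUBIC))
d=s['tool_pos'][:2]-np.array([.5695,-.0867]);q=s['tool_rot'];az=np.degrees(2*np.arctan2(q[2],q[1]))-90
print(s['tool_pos'],s['contact_force'],s['ft_torque'],s['gripper_width'],s['time'],np.linalg.norm(d),np.degrees(np.arctan2(d[1],d[0])),az)
s,im=grab('side','side11.png');cv2.imwrite('pics/g11.png',cv2.resize(im[180:310,270:440],None,fx=4,fy=4,interpolation=cv2.INTER_CUBIC))
```

```text
[ 0.57574551 -0.14703711  0.15185553] [-3.94826342 -2.84259656  2.76469344] [-0.4459092   0.65735914  0.06950509] 0.2342878074700939 14.65 0.06065948906891783 -84.09034403116958 7.940019055481088
```

View pics/w11.png

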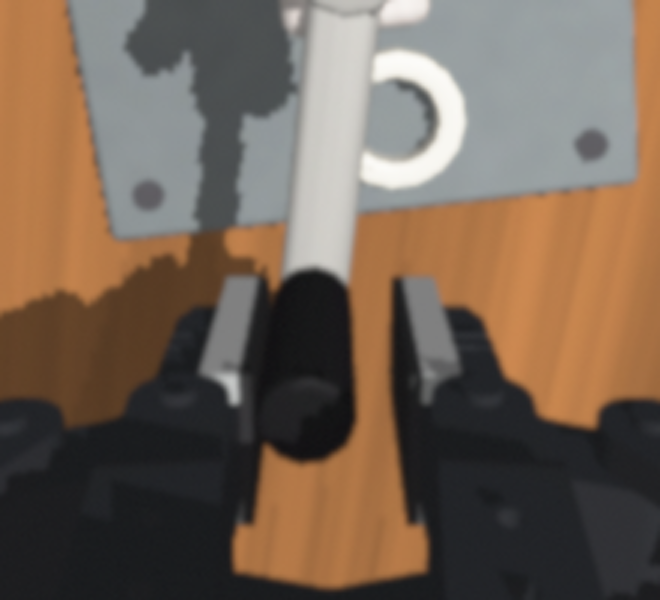

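View pics/g11.png

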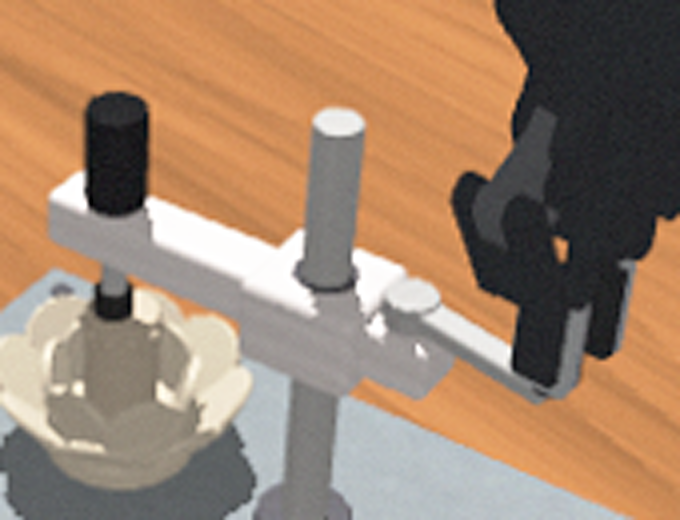

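Emit:
apply_moves --commands '[{"linear":[0,0.002,0],"delta_rot":[0,0,-2],"fingers":195},{"linear":[0.0001,0.004,0],"delta_rot":[0,0,-4],"fingers":195},{"linear":[0.0003,0.006,0],"delta_rot":[0,0,-6],"fingers":195},{"linear":[0.0006,0.008,0],"delta_rot":[0,0,-7.5],"fingers":195},{"linear":[0.0008,0.0095,0],"delta_rot":[0,0,-9],"fingers":195},{"linear":[0.001,0.0105,0],"delta_rot":[0,0,-10],"fingers":195},{"linear":[0.001,0.0105,0],"delta_rot":[0,0,-10],"fingers":195},{"linear":[0.001,0.0105,0],"delta_rot":[0,0,-10],"fingers":195}]'

```text
time: 15.55
tool_pos: [0.586, -0.1452, 0.1519]
tool_rot: [0.0, 0.588, 0.809, -0.002]
contact_force: [-3.5, -5.3, 2.1]
gripper_width: 0.235
```

Emit:
apply_moves --commands '[{"linear":[0,0.0004,0],"delta_rot":[0,0,0],"fingers":195},{"linear":[0,0.0008,0],"delta_rot":[0,0,0],"fingers":195},{"linear":[0,0.0012,0],"delta_rot":[0,0,0],"fingers":195},{"linear":[0,0.0016,0],"delta_rot":[0,0,0],"fingers":195},{"linear":[0,0.002,0],"delta_rot":[0,0,0],"fingers":195},{"linear":[0,0.002,0],"delta_rot":[0,0,0],"fingers":195},{"linear":[0,0.002,0],"delta_rot":[0,0,0],"fingers":195},{"linear":[0,0.002,0],"delta_rot":[0,0,0],"fingers":195}]'

```text
time: 16.35
tool_pos: [0.5878, -0.1448, 0.1519]
tool_rot: [0.0, 0.589, 0.808, -0.002]
contact_force: [-4.3, -5.5, 2.6]
gripper_width: 0.233
```

Emit:
apply_moves --commands '[{"linear":[0,0.0003,0],"delta_rot":[0,0,0],"fingers":195},{"linear":[0,0.0006,0],"delta_rot":[0,0,0],"fingers":195},{"linear":[0,0.0009,0],"delta_rot":[0,0,0],"fingers":195},{"linear":[0,0.0012,0],"delta_rot":[0,0,0],"fingers":195},{"linear":[0,0.0015,0],"delta_rot":[0,0,0],"fingers":195},{"linear":[0,0.0015,0],"delta_rot":[0,0,0],"fingers":195},{"linear":[0,0.0015,0],"delta_rot":[0,0,0],"fingers":195},{"linear":[0,0.0015,0],"delta_rot":[0,0,0],"fingers":195}]'

```text
time: 17.15
tool_pos: [0.5892, -0.1444, 0.1519]
tool_rot: [0.0, 0.589, 0.808, -0.002]
contact_force: [-4.0, -6.4, 1.2]
gripper_width: 0.233
```

Run:
```python
from h import *
s,im=grab('wrist','wrist12.png');cv2.imwrite('pics/w12.png',cv2.resize(im[100:350,150:410],None,fx=2.4,fy=2.4,interpolation=cv2.INTER_CUBIC))
d=s['tool_pos'][:2]-np.array([.5695,-.0867]);q=s['tool_rot'];az=np.degrees(2*np.arctan2(q[2],q[1]))-90
print(s['contact_force'],s['ft_torque'],s['time'],np.linalg.norm(d),np.degrees(np.arctan2(d[1],d[0])),az)
```

```text
[-4.039902   -6.39810403  1.16715443] [-0.96921633  0.62326869  0.04554357] 17.15 0.06101210638172422 -71.15390749589093 17.896996977431655
```

View pics/w12.png

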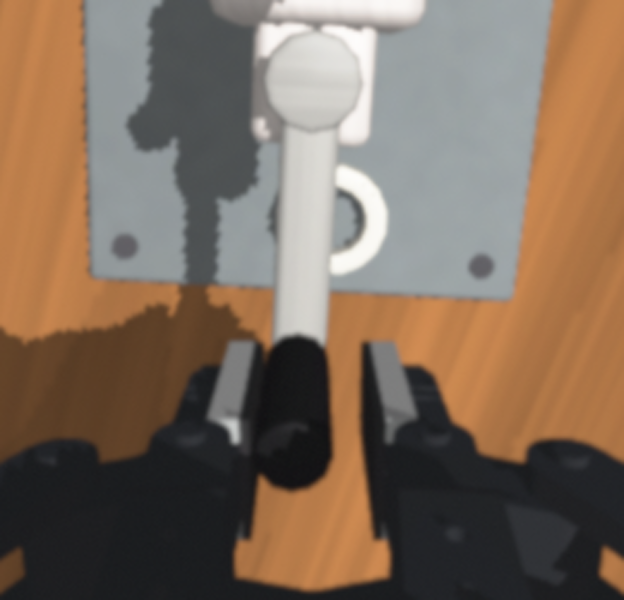

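Emit:
apply_moves --commands '[{"linear":[0,0.0004,0],"delta_rot":[0,0,0],"fingers":195},{"linear":[0,0.0008,0],"delta_rot":[0,0,0],"fingers":195},{"linear":[0,0.0012,0],"delta_rot":[0,0,0],"fingers":195},{"linear":[0,0.0015,0],"delta_rot":[0,0,0],"fingers":195},{"linear":[0,0.0018,0],"delta_rot":[0,0,0],"fingers":195},{"linear":[0,0.002,0],"delta_rot":[0,0,0],"fingers":195},{"linear":[0,0.002,0],"delta_rot":[0,0,0],"fingers":195},{"linear":[0,0.002,0],"delta_rot":[0,0,0],"fingers":195}]'

```text
time: 18.0
tool_pos: [0.5895, -0.1444, 0.1517]
tool_rot: [-0.001, 0.589, 0.808, -0.004]
contact_force: [-10.6, -8.0, 3.9]
gripper_width: 0.236
```

Emit:
apply_moves --commands '[{"linear":[0,0.0004,0],"delta_rot":[0,0,0],"fingers":195},{"linear":[0,0.0008,0],"delta_rot":[0,0,0],"fingers":195},{"linear":[0,0.0008,0],"delta_rot":[0,0,0],"fingers":195},{"linear":[0,0.0008,0],"delta_rot":[0,0,0],"fingers":195},{"linear":[0,0.0008,0],"delta_rot":[0,0,0],"fingers":195},{"linear":[0,0.0008,0],"delta_rot":[0,0,0],"fingers":195},{"linear":[0,0.0008,0],"delta_rot":[0,0,0],"fingers":195},{"linear":[0,0.0008,0],"delta_rot":[0,0,0],"fingers":195}]'

```text
time: 18.8
tool_pos: [0.5896, -0.1444, 0.1517]
tool_rot: [-0.002, 0.589, 0.808, -0.005]
contact_force: [-12.4, -9.0, 4.9]
gripper_width: 0.238
```

Emit:
apply_moves --commands '[{"linear":[0,-0.002,0],"delta_rot":[0,0,0],"fingers":190},{"linear":[0,-0.004,0],"delta_rot":[0,0,0],"fingers":165},{"linear":[0,-0.005,0],"delta_rot":[0,0,0],"fingers":150},{"linear":[0,-0.005,0],"delta_rot":[0,0,0],"fingers":150},{"linear":[0,-0.005,0],"delta_rot":[0,0,0],"fingers":150},{"linear":[0,-0.005,0],"delta_rot":[0,0,0],"fingers":150},{"linear":[0,-0.005,0],"delta_rot":[0,0,0],"fingers":150},{"linear":[0,-0.005,0],"delta_rot":[0,0,0],"fingers":150}]'

```text
time: 19.6
tool_pos: [0.588, -0.1429, 0.1516]
tool_rot: [-0.0, 0.588, 0.809, 0.0]
contact_force: [0.4, 0.3, 0.4]
gripper_width: 0.41
```

Run:
```python
from h import *
s,im=grab('wrist','wrist13.png');cv2.imwrite('pics/w13.png',cv2.resize(im[100:350,150:410],None,fx=2.4,fy=2.4,interpolation=cv2.INTER_CUBIC))
print(s['tool_pos'],s['contact_force'],s['gripper_width'])
```

```text
[ 0.58803836 -0.14292644  0.15158157] [0.39833387 0.25220249 0.41223749] 0.41041089837500627
```

View pics/w13.png

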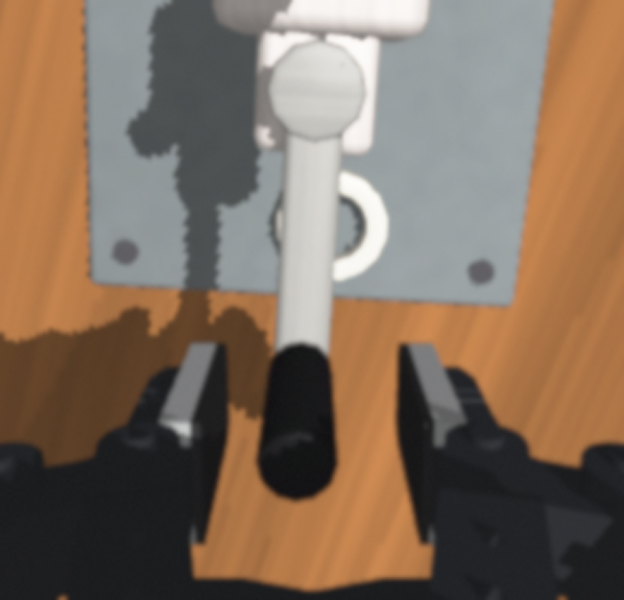

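Handle is free between the pads (pads at x≈215 and 405, handle at ≈298). Lift straight up and away.

Emit:
apply_moves --commands '[{"linear":[0,0,-0.01],"delta_rot":[0,0,0],"fingers":150},{"linear":[0,0,-0.025],"delta_rot":[0,0,0],"fingers":150},{"linear":[0,0,-0.05],"delta_rot":[0,0,0],"fingers":150},{"linear":[0,0,-0.08],"delta_rot":[0,0,0],"fingers":150},{"linear":[-0.02,0,-0.11],"delta_rot":[0,0,0],"fingers":150},{"linear":[-0.06,0,-0.13],"delta_rot":[0,0,0],"fingers":150},{"linear":[-0.1,0,-0.13],"delta_rot":[0,0,0],"fingers":150},{"linear":[-0.12,0,-0.13],"delta_rot":[0,0,0],"fingers":150}]'

```text
time: 20.45
tool_pos: [0.6261, -0.2602, 0.2851]
tool_rot: [0.003, 0.589, 0.808, -0.0]
contact_force: [-1.6, -0.4, -0.7]
gripper_width: 0.41
```

Run:
```python
from h import *
s,im=grab('side','side14.png');print(s['tool_pos'],s['contact_force'],s['time'])
cv2.imwrite('pics/g14.png',cv2.resize(im[190:340,260:440],None,fx=4,fy=4,interpolation=cv2.INTER_CUBIC))
s,im=grab('top','top14.png');cv2.imwrite('pics/t14.png',cv2.resize(im[160:310,200:460],None,fx=3,fy=3,interpolation=cv2.INTER_CUBIC))
h=np.array([.561,-.0538])-.094*np.array([-.2518,.9678]);print(proj('side',[*h,.163]))
```

```text
[ 0.62611058 -0.26019303  0.28510601] [-1.55325784 -0.40708375 -0.73405559] 20.45
[413.99305122 259.03808485]
```

View pics/g14.png

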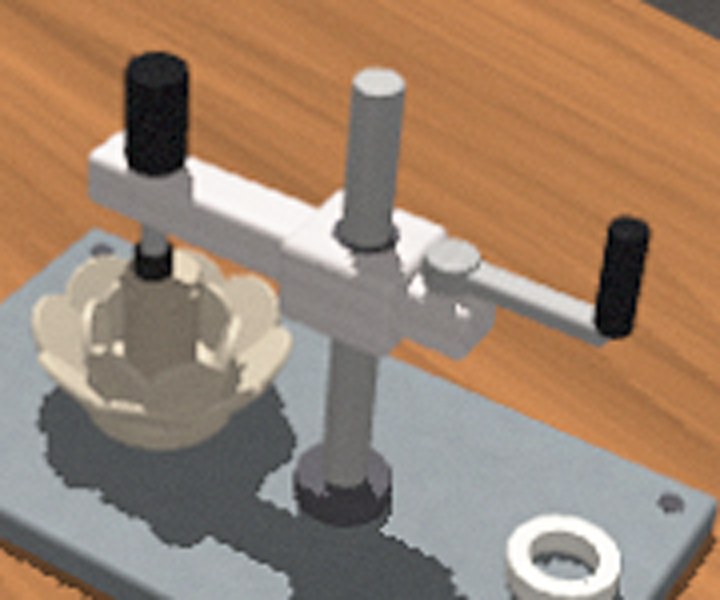

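View pics/t14.png

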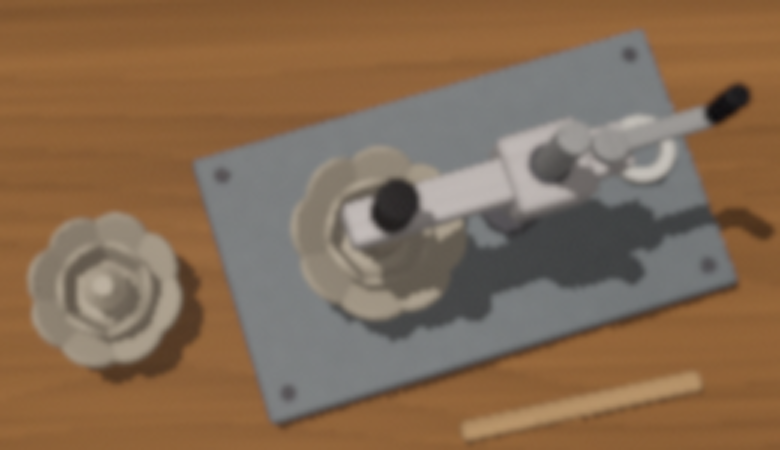

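Run:
```python
from plant import job_done
print(job_done())
```

```text
the job is handed in; nothing more can be done
None
```

The foot is resting lightly on the heart of the flower, the clamp lever is at its locked end, and the gripper is clear of everything. I handed the job in at about 20.5 s, against the limit of 53 s.

- **Lowering the stop:** I pushed the knob down with the closed fingers. The push force rose from about 1.8 N while sliding to about 5.8 N at contact. That puts roughly 4 N on the flower, or about 0.5 mm of give in the foot.
- **Locking the lever:** I held the handle loosely between the fingers and swung it about 85°. At the end the force climbed from about 5 N to roughly 15 N with almost no further movement, so it reached its end stop. I then opened the fingers and lifted away.

**Last checks:**
- In the side picture the handle is within about 1.5 px of its computed locked position.
- The knob and foot are at the same image height as before the lever swing.
- In the top picture the flower, the second flower, the ring and the stick show no visible movement.

**Disagreements:**
- One early wrist-camera reading of the knob was about 6 mm off, probably because the arm was still turning. A picture taken at rest agreed with the other cameras.
- While turning the lever I saw 1 to 5 N of vertical force and some sideways force along the lever. The foot still showed no change in height.

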